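Tip the parts tray into the scrap bin over its rim

TASK

Empty the steel parts tray into the scrap bin: carry it level by its cross-bar, hook the notch under its pouring lip over the bin's near rim, and tip it over on that rim, keeping it hooked, until all four old fasteners have fallen in. Bring it back level before you unhook it, set it down upright on the bench clear of the bin and let go, leaving the tools and materials around tray and bin where they are.

Things in the scene. Friction and masses are not known exactly. Their poses are not given: they have to be found in the camera images.
- tray: Sheet-steel parts tray, open front, with a cross-bar handle; about 0.5 to 0.7 kg with contents. Origin: under its centre, at bench level. x points the way it pours (open front), y along the bar, z up. Floor 13 mm above the bench; back at x -80 mm, sides at y +-60 mm, walls 43 mm high. In front a ramp rises 8 mm (x 50 to 75 mm) to a flat pouring lip (see tray_hook).
- tray_bar (a point): Centre of the tray's handle: a level round steel bar, 14 mm diameter, 112 mm clear length along the tray's y between two uprights 22 mm wide; 85 mm above the tray's underside, right above the tray's origin. Tray axes. The contents lie about 50 mm below it; the loaded tray balances about beneath it.
- tray_hook (a point): Inner corner of the hook, mid-width, 75 mm ahead of the tray's origin, 18 mm above its underside; tray axes. Ahead of it the lip (30 mm long, 120 wide, 3 thick, corner at its underside); behind it a flange 4 mm thick hangs 18 mm down to the bench. Hooked: lip over the rim into the bin, flange outside. Tipped right over, the flange rests on top of the rim.
- bin: Open-topped grey steel scrap bin, fixed to the bench, left of the tray: 200 mm (its x) by 240 mm (its y), 100 mm high, walls 6 mm thick and the floor about as thick. Origin under its centre, z up; x points from the wall that faces the tray to the opposite wall.
- bin_rim (a point): Middle of the top edge of the bin's 240 mm long wall that faces the tray (the near rim, wall 6 mm thick); 97 mm from the bin's centre towards -x of the bin, 100 mm above the bench. Axes of the bin: x points into the bin, y along the rim.
- bolt_a: Old hex bolt lying in the tray, 42 mm long, head about 20 mm. Origin at mid-length, on its underside as it lies at first.
- bolt_b: Second, identical hex bolt lying in the tray. Origin as bolt_a.
- nut: Old hex nut in the tray, 25 mm across corners, 11 mm thick. Origin at the centre of its underside.
- bracket: Small aluminium angle bracket in the tray, 36 x 26 x 22 mm. Origin under the centre of its foot.
- sandblock: Bystander, leave alone: rubber-soled cork sanding block, 112 x 62 x 34 mm. Origin under its centre.
- dolly: Bystander, leave alone: solid steel panel beater's dolly, 85 x 55 x 41 mm. Origin under its centre.
- tape: Bystander, leave alone: roll of paper masking tape lying flat, 100 mm across, 25 mm high. Origin under its centre.
- filler_tin: Bystander, leave alone: closed metal tin, 84 mm across, 75 mm high. Origin under its centre.
- offcut: Bystander, leave alone: wooden block, 140 x 50 x 45 mm. Origin under its centre.

How it is judged:
On the way, in this order (a step that is already met when the one before it is completed fails the run):
1. the tray, level to within 20 degrees, is hooked on the near rim: its hook corner within about 12 mm of the rim (60 mm along it), touching the bin (x of tray_hook in the frame of bin_rim between -0.015 and 0.015 m and z of tray_hook in the frame of bin_rim between -0.01 and 0.012 m and y of tray_hook in the frame of bin_rim between -0.06 and 0.06 m and contact force between tray and bin above 0.2 N and angle between tray's own z axis and vertical below 0.35 rad), for 0.1 s.
2. still hooked on the rim and touching the bin, the tray is tipped over by more than 55 degrees (x of tray_hook in the frame of bin_rim between -0.015 and 0.015 m and z of tray_hook in the frame of bin_rim between -0.01 and 0.012 m and y of tray_hook in the frame of bin_rim between -0.06 and 0.06 m and contact force between tray and bin above 0.2 N and angle between tray's own z axis and vertical above 0.96 rad), for 0.2 s.
3. still on the rim, the tray is tipped back to within 30 degrees of level with all four fasteners in the bin (x of bolt_a in the frame of bin between -0.1 and 0.1 m and y of bolt_a in the frame of bin between -0.12 and 0.12 m and z of bolt_a in the frame of bin between -0.005 and 0.06 m and x of bolt_b in the frame of bin between -0.1 and 0.1 m and y of bolt_b in the frame of bin between -0.12 and 0.12 m and z of bolt_b in the frame of bin between -0.005 and 0.06 m and x of nut in the frame of bin between -0.1 and 0.1 m and y of nut in the frame of bin between -0.12 and 0.12 m and z of nut in the frame of bin between -0.005 and 0.06 m and x of bracket in the frame of bin between -0.1 and 0.1 m and y of bracket in the frame of bin between -0.12 and 0.12 m and z of bracket in the frame of bin between -0.005 and 0.06 m and angle between tray's own z axis and vertical below 0.52 rad and not (x of tray_hook in the frame of bin_rim below -0.03 m or x of tray_hook in the frame of bin_rim above 0.03 m or z of tray_hook in the frame of bin_rim below -0.03 m or z of tray_hook in the frame of bin_rim above 0.03 m or y of tray_hook in the frame of bin_rim below -0.08 m or y of tray_hook in the frame of bin_rim above 0.08 m)), for 0.05 s.
At the end, for the whole second after the job is handed in: All four fasteners (two bolts, nut, bracket) lie inside the bin, below 60 mm above the bench; the tray stands upright (within 6 degrees) and at rest on the bench itself (underside within 8 mm of it), not touching the bin, released (x of bolt_a in the frame of bin between -0.1 and 0.1 m and y of bolt_a in the frame of bin between -0.12 and 0.12 m and z of bolt_a in the frame of bin between -0.005 and 0.06 m and x of bolt_b in the frame of bin between -0.1 and 0.1 m and y of bolt_b in the frame of bin between -0.12 and 0.12 m and z of bolt_b in the frame of bin between -0.005 and 0.06 m and x of nut in the frame of bin between -0.1 and 0.1 m and y of nut in the frame of bin between -0.12 and 0.12 m and z of nut in the frame of bin between -0.005 and 0.06 m and x of bracket in the frame of bin between -0.1 and 0.1 m and y of bracket in the frame of bin between -0.12 and 0.12 m and z of bracket in the frame of bin between -0.005 and 0.06 m and angle between tray's own z axis and vertical below 0.1 rad and height (world z) of tray between -0.005 and 0.008 m and linear speed of tray below 0.02 m/s and contact force between tray and bin below 0.05 N).
It fails at once if the tray is tipped by more than 40 degrees while its hook is more than 30 mm off the near rim (80 mm along it) (angle between tray's own z axis and vertical above 0.7 rad and (x of tray_hook in the frame of bin_rim below -0.03 m or x of tray_hook in the frame of bin_rim above 0.03 m or z of tray_hook in the frame of bin_rim below -0.03 m or z of tray_hook in the frame of bin_rim above 0.03 m or y of tray_hook in the frame of bin_rim below -0.08 m or y of tray_hook in the frame of bin_rim above 0.08 m)).
It fails at once if a bystander is moved by more than 40 mm (distance of any of sandblock, dolly, tape, filler_tin, offcut from where it was at the start of the episode above 0.04 m).
It also fails if it takes over 61 s, if anything falls off the work surface, if the arm or the gripper's body presses on something with over 40 N, if the wrist force passes 120 N, or if a joint passes its speed limit or range.

ROBOT

A 7-joint arm with a two-finger parallel gripper is mounted at the origin on the work surface. World frame = base frame: x ahead of the robot, y to its left, z up, the work surface at z = 0. Lengths are in m, angles in rad, forces in N, time in s.
With the tool pointing down it reaches from about 0.4 to 0.85 m from the base axis. Payload 10.4 kg.
Tool frame: the origin (TCP) lies between the finger pads; the fingertips stand 17 mm ahead of it and the grasp point (between the pads) lies 2 mm behind it; x points along the fingers, y is the direction in which the jaws open and shut, and the axes are right-handed (so a half turn about x gives the same grasp; the last joint's range is limited). The gripper opens to 87 mm and grips with 3 to 60 N. Pads are 19 mm wide; open, the fingers measure 117 mm over their backs; the gripper's body (75 mm by 190 mm) begins 51 mm behind the grasp point.
Start: joints at [-1.201, 0.332, -0.065, 1.46, 0.022, 1.35, -0.088], TCP at [0.239, 0.577, 0.24] pointing down, gripper open.
Joint ranges: [-2.6, 2.6], [-0.5, 2.12], [-1.47, 1.34], [0.16, 2.42], [-1.27, 4.41], [0.06, 2.06], [-2.6, 2.6]. Speed limits (rad/s): [2.22, 2.22, 2.79, 2.79, 3.14, 3.14, 3.14].

INTERFACE

Orientations are given as a unit quaternion [x, y, z, w].
In Python, from bench import r, optics, close_job gives the robot as it stands.
- The arm moves only by the shell command python3 -m inch 'ROWS' [OPENING] [FORCE]. ROWS is JSON, a list of rows, each an object with "translation": the shift along the tool's x, y, z in cm, a list of three; "spin": the turn about the tool's x in degrees. In form: [{"translation": [tx, ty, tz], "spin": spin}, ...]. A call has 1 to 20 rows; each row shifts and turns the pose as measured when the row begins, along the tool's axes as they then stand; what a row does not reach is not made up. A row lasts 1/8 s, in which the tool goes at most 62.5 mm and 10.7 degrees, less where a joint would pass 70% of its speed; a pose out of reach is approached as far as the arm can. A call is refused whole if a number of a shift passes 6.25 or a number of a turn 10.7, either way. A call with a gripper value outside its range is refused whole. OPENING is the closure, from 0 (fully open) to 1 (shut), set as the call begins (- or left out, the last holds). The fingers move at their own pace and stop on an object; FORCE is the grip in N (left out, the last holds). Time passes only in rows, so rows that do not move let the fingers close. It gives the time, the measured TCP pose, the force and the opening at its end, in the units of the state.
- r.read_state(): the state, without advancing time (a new reading comes with each control period).
- optics.camera(name): name is "side" or "top" or "wrist"; returns the picture (384x512x3 uint8, red, green, blue); there is no depth.
- optics.camera_model(name): a dict with "camera_matrix" (3x3 intrinsics, pixels), "dist" ([k1, k2, p1, p2, k3] as OpenCV has them; the pictures are not rectified), "world_from_camera" (4x4, takes a point from camera to world coordinates); the wrist camera has in their place "tool_from_camera" (4x4, takes a point from camera to tool coordinates, whose origin is the TCP and whose axes are the tool frame's). Camera axes: x right, y down, z forward; pixel columns grow to the right and rows downward; lengths in m; the calibration is good to about 2 mm. A picture is of the moment at which its call begins: read the wrist's pose just before it. camera_model takes no time and is no camera call.
- close_job(): hands the job in, once; it reports no verdict.
The state is a dict: "time": time; "joint_positions": joint angles; "joint_vel": joint speeds; "joint_torque": joint torques, N m; "ee_pos": TCP position; "eef_rot": TCP orientation; "ft_force": force on the tool from outside, world axes, zero at the start; "torque": the same for the moment, N m; "width": finger opening in m.
Only numpy, scipy, OpenCV 4.12 (cv2) and the standard library are available. Lean on these libraries where they do the work, as an engineer would, in place of code of your own. Each camera call takes 0.05 s, during which the arm holds its last target.

## Working session

There is one attempt and no reset: what is moved stays moved. The work goes in short steps, Python scripts to look and compute and a shell command to move; the robot and the scene stay as the last step left them, time stands still between calls to the robot, and variables do not carry over. Pictures are saved under pics/ and viewed, and the job is handed in when it is done.

```bash
ls; mkdir -p pics
python3 - <<'E'
from bench import r, optics
import cv2, numpy as np
np.set_printoptions(precision=4,suppress=True)
s=r.read_state(); print({k:np.round(v,4) for k,v in s.items()})
for n in ("side","top","wrist"):
    im=optics.camera(n); cv2.imwrite(f"pics/{n}0.png",im[:,:,::-1])
    print(n,{k:np.array(v) for k,v in optics.camera_model(n).items()})
E
```

```text
pics
{'time': np.float64(0.0), 'joint_positions': array([-1.2006,  0.3329, -0.0647,  1.461 ,  0.0216,  1.3499, -0.0885]), 'joint_vel': array([ 0.0006,  0.0005, -0.0001,  0.0002, -0.0015, -0.0005, -0.0001]), 'joint_torque': array([  0.0005, -62.327 ,   0.0246, -38.9893,  -0.0615,   0.04  ,
         0.0001]), 'ee_pos': array([0.2391, 0.577 , 0.2387]), 'eef_rot': array([ 0.1375,  0.6936, -0.1385,  0.6934]), 'ft_force': array([-0.6413,  0.299 ,  0.943 ]), 'torque': array([0.0488, 0.0222, 0.0227]), 'width': np.float64(0.087)}
side {'camera_matrix': array([[475.7771,   0.    , 265.3147],
       [  0.    , 475.7771, 184.6783],
       [  0.    ,   0.    ,   1.    ]]), 'dist': array([-0.0797,  0.    ,  0.    ,  0.    ,  0.    ]), 'world_from_camera': array([[ 0.9856, -0.1159,  0.1231,  0.3981],
       [-0.1682, -0.7472,  0.643 , -0.7789],
       [ 0.0174, -0.6544, -0.7559,  1.0615],
       [ 0.    ,  0.    ,  0.    ,  1.    ]])}
top {'camera_matrix': array([[444.497 ,   0.    , 261.4184],
       [  0.    , 444.497 , 186.3475],
       [  0.    ,   0.    ,   1.    ]]), 'dist': array([0.0076, 0.    , 0.    , 0.    , 0.    ]), 'world_from_camera': array([[ 0.0848, -0.9739,  0.2104,  0.2694],
       [-0.9964, -0.0837,  0.0142,  0.0615],
       [ 0.0038, -0.2109, -0.9775,  1.3985],
       [ 0.    ,  0.    ,  0.    ,  1.    ]])}
wrist {'camera_matrix': array([[288.911 ,   0.    , 257.9258],
       [  0.    , 288.911 , 191.72  ],
       [  0.    ,   0.    ,   1.    ]]), 'dist': array([-0.0603,  0.    ,  0.    ,  0.    ,  0.    ]), 'tool_from_camera': array([[ 0.0003, -0.3032,  0.9529, -0.1442],
       [ 1.    , -0.0013, -0.0007,  0.0004],
       [ 0.0015,  0.9529,  0.3032, -0.0838],
       [ 0.    ,  0.    ,  0.    ,  1.    ]])}
```

View pics/side0.png

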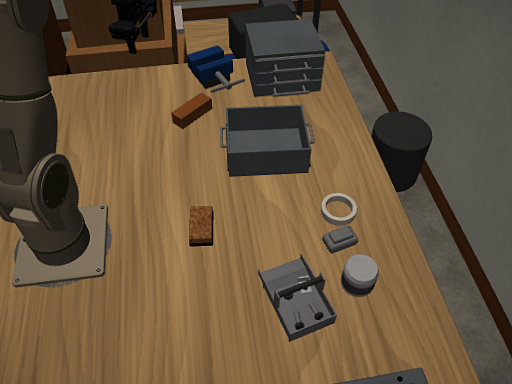

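View pics/top0.png

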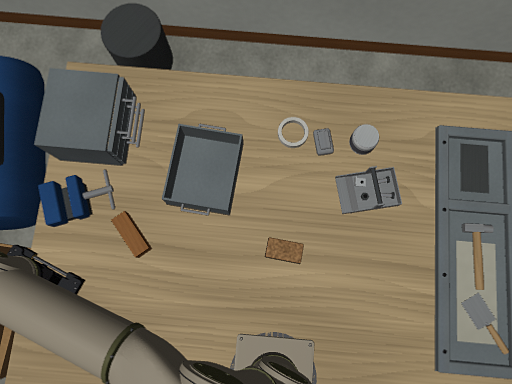

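View pics/wrist0.png

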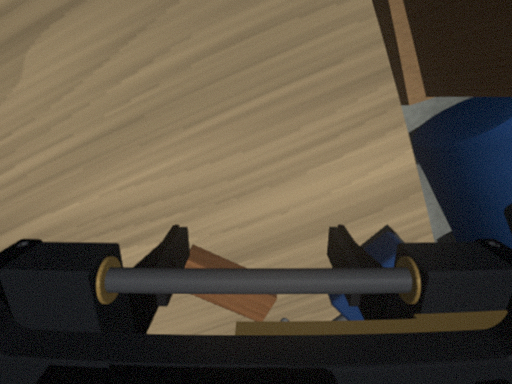

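Top view: tray at about (368,190), open front facing left toward the bin at (203,170). Side view: tray at about (297,297), bin at about (268,140). I'll enlarge both for measurement.

Run:
```python
import cv2
t=cv2.imread("pics/top0.png"); s=cv2.imread("pics/side0.png")
def crop(im,x0,y0,w,h,f,name):
    c=cv2.resize(im[y0:y0+h,x0:x0+w],None,fx=f,fy=f,interpolation=cv2.INTER_CUBIC)
    c=cv2.convertScaleAbs(c,alpha=1.5,beta=15)
    for i in range(0,w,10):
        cv2.putText(c,str(x0+i),(i*f,8),0,.32,(0,255,255),1); cv2.line(c,(i*f,10),(i*f,14),(0,255,255),1)
    for j in range(0,h,10):
        cv2.putText(c,str(y0+j),(0,j*f+4),0,.32,(0,255,255),1)
    cv2.imwrite("pics/"+name,c)
crop(t,330,160,80,60,10,"top_tray.png")
crop(t,155,115,100,75*4//3,6,"top_bin.png")
crop(s,250,245,95,100,6,"side_tray.png")
crop(s,215,95,105,85,7,"side_bin.png")
```

```text
(no output)
```

View pics/top_tray.png

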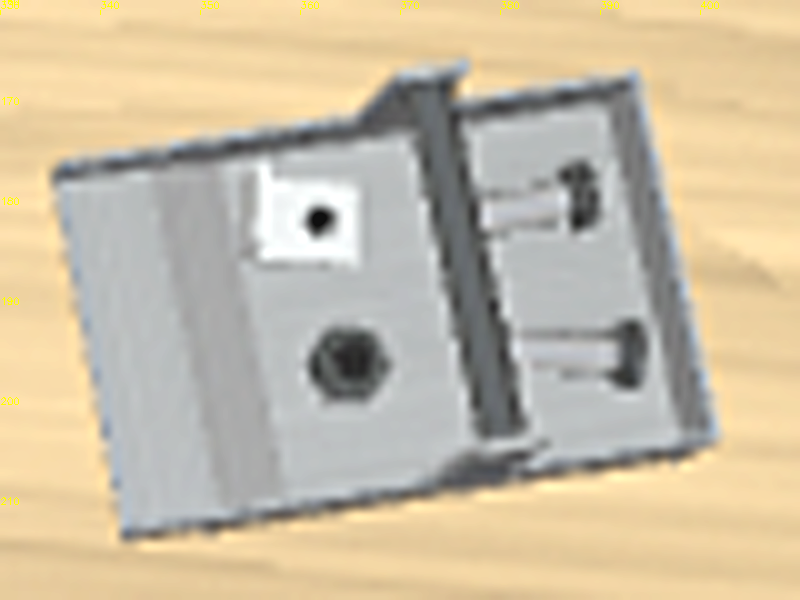

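View pics/top_bin.png

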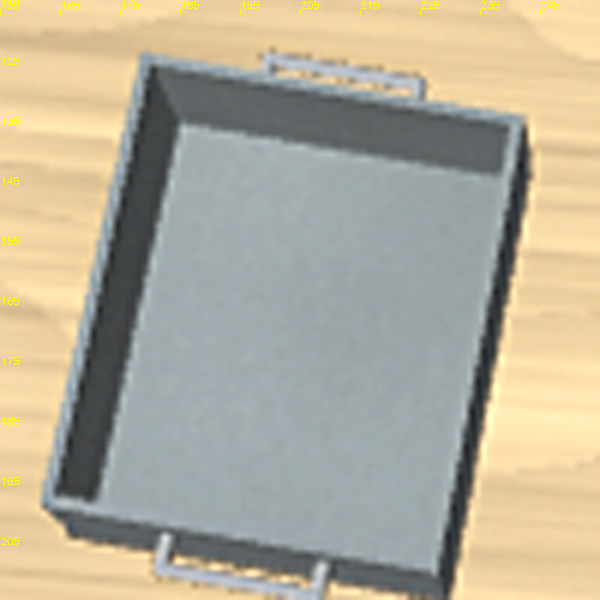

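View pics/side_tray.png

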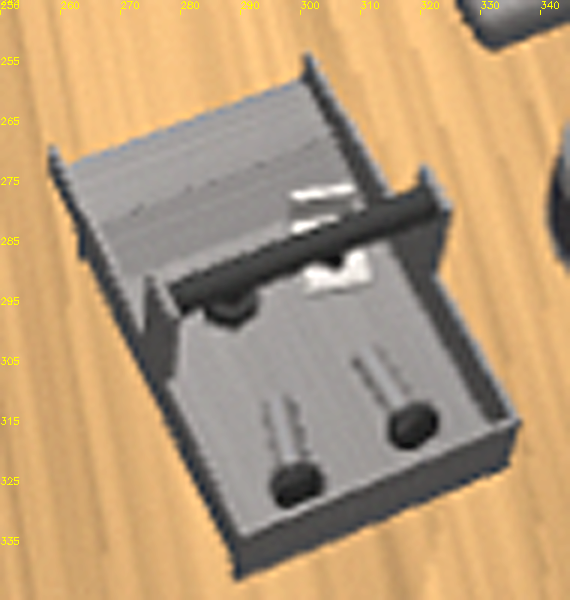

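View pics/side_bin.png

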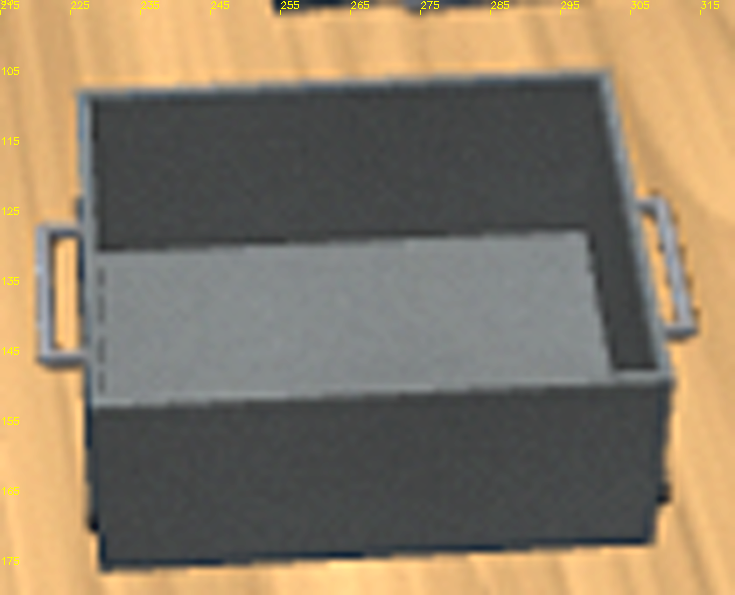

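```bash
cat > h.py <<'E'
import numpy as np, cv2
from scipy.spatial.transform import Rotation as R
from scipy.optimize import least_squares
from bench import r, optics
np.set_printoptions(precision=4,suppress=True)
def ray(name,px,T=None):
    m=optics.camera_model(name)
    K=np.array(m["camera_matrix"]);d=np.array(m["dist"])
    u=cv2.undistortPoints(np.array([[px]],float),K,d)[0,0]
    if T is None: T=np.array(m["world_from_camera"])
    v=T[:3,:3]@np.array([*u,1]); return T[:3,3],v/np.linalg.norm(v)
def tri(*rays):
    A=np.zeros((3,3));b=np.zeros(3)
    for o,v in rays:
        P=np.eye(3)-np.outer(v,v);A+=P;b+=P@o
    p=np.linalg.solve(A,b); return p,[float(np.linalg.norm(np.cross(v,p-o))) for o,v in rays]
def onz(rr,z): o,v=rr; return o+v*(z-o[2])/v[2]
def wristT(pose):
    m=np.array(optics.camera_model("wrist")["tool_from_camera"])
    T=np.eye(4);T[:3,:3]=R.from_quat(pose["eef_rot"]).as_matrix();T[:3,3]=pose["ee_pos"]
    return T@m
def proj(name,p,T=None):
    m=optics.camera_model(name)
    if T is None:T=np.array(m["world_from_camera"])
    Ti=np.linalg.inv(T)
    return cv2.projectPoints(np.array([p],float),cv2.Rodrigues(Ti[:3,:3])[0],Ti[:3,3],np.array(m["camera_matrix"]),np.array(m["dist"]))[0][0,0]
E
python3 - <<'E'
from h import *
pts={"barL":((379.7,203.1),(278.7,293.6)),"barR":((372.9,168.1),(320.4,278.5)),
"binNearR":((241.6,134.3),(310.3,148.6)),"binNearL":((228.3,210.2),(227.3,152.2)),
"binFarR":((178.3,124),(301,105.2)),"binFarL":((162,198.7),(226.3,107.8))}
P={}
for k,(a,b) in pts.items():
    p,e=tri(ray("top",a),ray("side",b)); P[k]=p; print(k,p,np.array(e), "top@z",onz(ray("top",a),.1 if 'bin' in k else .085))
L=P["barL"];Rr=P["barR"];print("bar mid",(L+Rr)/2,"len",np.linalg.norm(L-Rr),"dir deg",np.degrees(np.arctan2(*(L-Rr)[:2][::-1])))
a,b=P["binNearL"],P["binNearR"];print("rim mid",(a+b)/2,np.linalg.norm(a-b),np.degrees(np.arctan2(*(a-b)[:2][::-1])))
print(onz(ray("top",(334.3,176)),.021),onz(ray("top",(341.3,213)),.021))
s=r.read_state();print(R.from_quat(s["eef_rot"]).as_matrix())
E
```

```text
barL [ 0.5314 -0.2769  0.0864] [0.0004 0.0004] top@z [ 0.5312 -0.2773  0.085 ]
barR [ 0.6366 -0.2534  0.0854] [0.0013 0.0013] top@z [ 0.638  -0.2535  0.085 ]
binNearR [0.706  0.1548 0.0995] [0.0005 0.0005] top@z [0.7063 0.1548 0.1   ]
binNearL [0.4681 0.1714 0.1043] [0.0001 0.0001] top@z [0.4687 0.1717 0.1   ]
binFarR [0.7233 0.3529 0.0954] [0.0008 0.0008] top@z [0.7226 0.352  0.1   ]
binFarL [0.4873 0.3717 0.0978] [0.0007 0.0007] top@z [0.4862 0.3711 0.1   ]
bar mid [ 0.584  -0.2652  0.0859] len 0.10777702307866475 dir deg -167.38272561791973
rim mid [0.587  0.1631 0.1019] 0.23849312925759203 176.0073262827639
[ 0.6194 -0.1471  0.021 ] [ 0.5022 -0.1749  0.021 ]
[[-0.0004  0.3827  0.9239]
 [-0.001   0.9239 -0.3827]
 [-1.     -0.0011  0.    ]]
```

Triangulated heights match the text (bar 0.086 vs 0.085, rim 0.102 vs 0.100, bar length 108 mm, rim 238 mm). The tray x axis points at about 102.6°, the bin x axis at about 86.0°. Moving to above the tray.

```bash
python3 -m inch '[{"translation":[0,-4,4],"spin":0},{"translation":[0,-4,4],"spin":0},{"translation":[0,-4,4],"spin":0},{"translation":[0,-4,4],"spin":0},{"translation":[0,-4,4],"spin":0},{"translation":[0,-4,4],"spin":0},{"translation":[0,-4,4],"spin":0},{"translation":[0,-4,4],"spin":0},{"translation":[0,-4,4],"spin":0},{"translation":[0,-4,4],"spin":0},{"translation":[0,-4,4],"spin":0},{"translation":[0,-4,4],"spin":0}]' 0 10
```

```text
time: 1.65
ee_pos: [0.5042, -0.0667, 0.2372]
eef_rot: [0.135, 0.694, -0.135, 0.694]
ft_force: [1.1, 0.7, -0.2]
width: 0.0868
```

```bash
python3 -m inch '[{"translation":[0,0,0],"spin":-9},{"translation":[0,0,0],"spin":-9},{"translation":[0,0,0],"spin":-9},{"translation":[0,0,0],"spin":-8},{"translation":[0,0,0],"spin":0}]'
cat >> h.py <<'E'
def go(target,yaw,pose=None):
    "report world->tool delta (cm), spin deg to get tool y axis at yaw"
    s=r.read_state() if pose is None else pose
    M=R.from_quat(s["eef_rot"]).as_matrix()
    d=M.T@(np.array(target)-s["ee_pos"])*100
    yw=np.degrees(np.arctan2(M[1,1],M[0,1]))
    print("t",round(s["time"],2),"pos",np.array(s["ee_pos"]),"toolx",M[:,0],"yaw",round(yw,2),"| delta cm",d.round(2),"spin",round(-(yaw-yw),2),"w",round(s["width"],4),"F",np.array(s["ft_force"]))
E
python3 -c "
from h import *
go([.584,-.265,.18],102.6)"
```

```text
time: 2.28
ee_pos: [0.504, -0.0727, 0.2362]
eef_rot: [-0.083, 0.703, 0.082, 0.701]
ft_force: [0.5, -0.5, 0.8]
width: 0.087
t 2.27 pos [ 0.504  -0.0727  0.2362] toolx [-0.0027 -0.0023 -1.    ] yaw 103.42 | delta cm [  5.65 -20.55   3.34] spin 0.82 w 0.087 F [ 0.5085 -0.5185  0.7647]
```

```bash
python3 -m inch '[{"translation":[1,-5,0.8],"spin":0.8},{"translation":[1,-5,0.8],"spin":0},{"translation":[1,-5,0.8],"spin":0},{"translation":[1,-5,0.8],"spin":0},{"translation":[0,0,0],"spin":0}]'
python3 - <<'E'
from h import *
go([.584,-.265,.077],102.6)
s=r.read_state(); im=optics.camera("wrist"); cv2.imwrite("pics/w1.png",im[:,:,::-1])
T=wristT(s)
for p in ([0.5314,-0.2769,0.0864],[0.6366,-0.2534,0.0854]): print(proj("wrist",p,T))
import json; json.dump({k:np.array(v).tolist() for k,v in s.items()},open("w1.json","w"))
E
```

```text
time: 2.9
ee_pos: [0.5816, -0.2641, 0.1941]
eef_rot: [-0.073, 0.704, 0.073, 0.702]
ft_force: [0.5, 1.1, -0.1]
width: 0.0872
t 2.9 pos [ 0.5816 -0.2641  0.1941] toolx [-0.0029 -0.0014 -1.    ] yaw 101.85 | delta cm [11.71 -0.13  0.25] spin -0.75 w 0.0872 F [ 0.5362  1.0593 -0.1233]
[255.1029 138.9829]
[257.0163 249.5371]
```

View pics/w1.png

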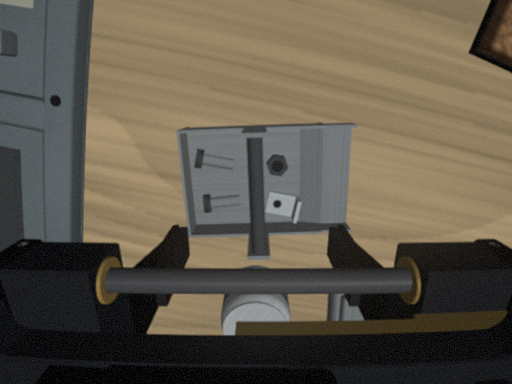

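Wrist view: bar runs (255,138)-(258,255), within 2 px of the triangulated prediction and centred between the fingers; four fasteners visible. Descending so the bar sits near the fingertips (this keeps the gripper body clear of the tray's back wall when tipping).

```bash
python3 -m inch '[{"translation":[2.5,0,0.2],"spin":-0.7},{"translation":[2.5,0,0],"spin":0},{"translation":[2.5,0,0],"spin":0},{"translation":[2.2,0,0],"spin":0},{"translation":[0,0,0],"spin":0}]'
python3 - <<'E'
from h import *
go([.584,-.265,.092],102.6)
s=r.read_state(); im=optics.camera("wrist"); cv2.imwrite("pics/w2.png",im[:,:,::-1])
cv2.imwrite("pics/s2.png",cv2.resize(optics.camera("side")[200:350,200:400,::-1],None,fx=4,fy=4))
E
```

```text
time: 3.58
ee_pos: [0.5859, -0.2539, 0.0973]
eef_rot: [-0.076, 0.702, 0.078, 0.704]
ft_force: [0.7, -0.2, 0.7]
width: 0.087
t 3.58 pos [ 0.5859 -0.2539  0.0973] toolx [ 0.0018  0.0038 -1.    ] yaw 102.48 | delta cm [ 0.52 -1.05 -0.42] spin -0.12 w 0.087 F [ 0.7428 -0.1834  0.7225]
```

View pics/w2.png

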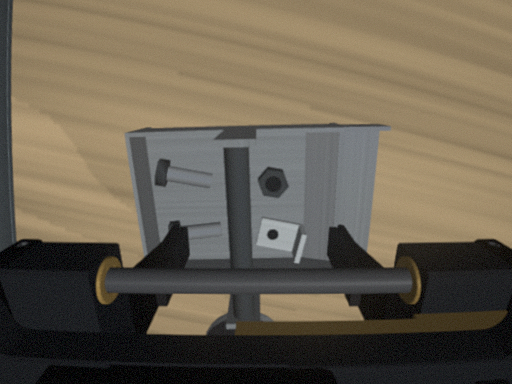

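View pics/s2.png

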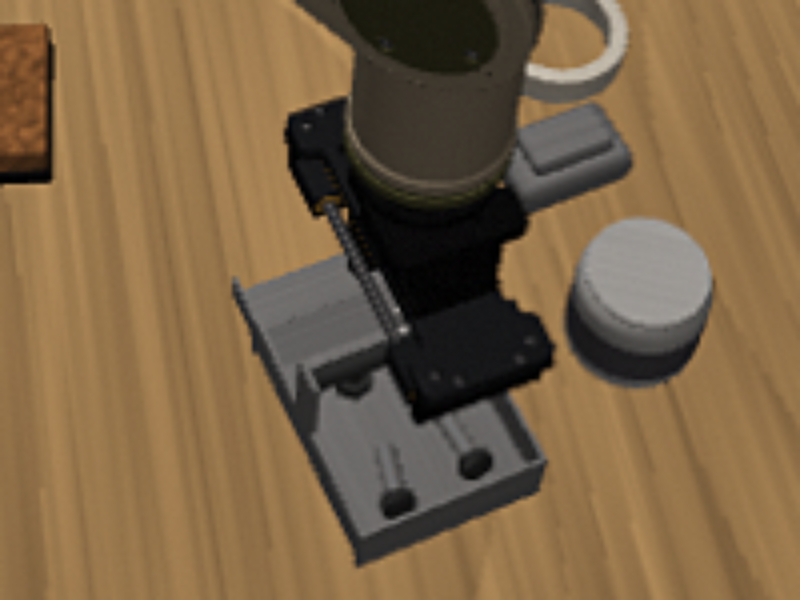

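Wrist view: the bar is now at column ~237 rather than 257, as the descent drifted ~1 cm in tool y, matching the pose reading. Correcting, then closing.

```bash
python3 -m inch '[{"translation":[0.2,-0.6,-0.2],"spin":0},{"translation":[0.2,-0.4,0],"spin":0},{"translation":[0,0,0],"spin":0}]'
python3 - <<'E'
from h import *
go([.584,-.265,.092],102.6)
E
```

```text
time: 4.05
ee_pos: [0.5884, -0.2662, 0.0978]
eef_rot: [-0.077, 0.7, 0.077, 0.706]
ft_force: [-0.2, 0.3, 0.1]
width: 0.0869
t 4.05 pos [ 0.5884 -0.2662  0.0978] toolx [ 0.0087  0.0016 -1.    ] yaw 102.46 | delta cm [ 0.58  0.22 -0.41] spin -0.14 w 0.0869 F [-0.1666  0.3394  0.134 ]
```

```bash
python3 -m inch '[{"translation":[0.6,0.1,-0.4],"spin":0},{"translation":[0,0,0],"spin":0}]'
python3 - <<'E'
from h import *
go([.584,-.265,.092],102.6)
E
```

```text
time: 4.3
ee_pos: [0.5839, -0.2662, 0.0914]
eef_rot: [-0.076, 0.7, 0.077, 0.706]
ft_force: [-0.1, -0.2, 0.2]
width: 0.0873
t 4.3 pos [ 0.5839 -0.2662  0.0914] toolx [ 0.0086  0.0016 -1.    ] yaw 102.44 | delta cm [-0.06  0.12  0.03] spin -0.16 w 0.0873 F [-0.127  -0.2252  0.1594]
```

```bash
python3 -m inch '[{"translation":[0,0,0],"spin":0},{"translation":[0,0,0],"spin":0},{"translation":[0,0,0],"spin":0},{"translation":[0,0,0],"spin":0},{"translation":[0,0,0],"spin":0},{"translation":[0,0,0],"spin":0}]' 1 20; python3 -m inch '[{"translation":[-1.5,0,0],"spin":0},{"translation":[-1.5,0,0],"spin":0},{"translation":[0,0,0],"spin":0}]'
python3 - <<'E'
from h import *
go([.584,-.265,.21],102.6)
s=r.read_state(); im=optics.camera("wrist"); cv2.imwrite("pics/w3.png",im[:,:,::-1])
cv2.imwrite("pics/s3.png",cv2.resize(optics.camera("side")[200:350,200:400,::-1],None,fx=4,fy=4))
E
```

```text
time: 5.05
ee_pos: [0.5842, -0.266, 0.0915]
eef_rot: [-0.076, 0.7, 0.077, 0.706]
ft_force: [0.1, 0.1, 0.0]
width: 0.0349
time: 5.42
ee_pos: [0.5843, -0.2664, 0.1246]
eef_rot: [-0.077, 0.699, 0.077, 0.707]
ft_force: [0.1, 0.3, -0.4]
width: 0.0055
t 5.42 pos [ 0.5843 -0.2664  0.1246] toolx [ 0.0101  0.0012 -0.9999] yaw 102.45 | delta cm [-8.54  0.13  0.09] spin -0.15 w 0.0055 F [ 0.116   0.3464 -0.4286]
```

View pics/w3.png

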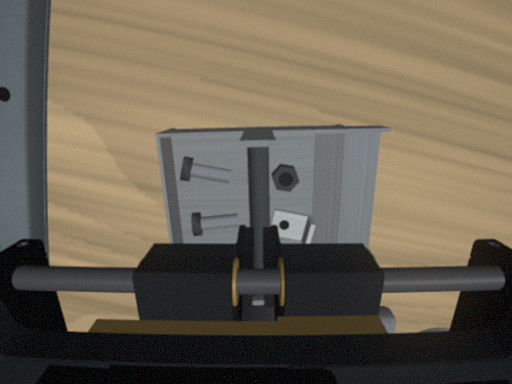

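View pics/s3.png

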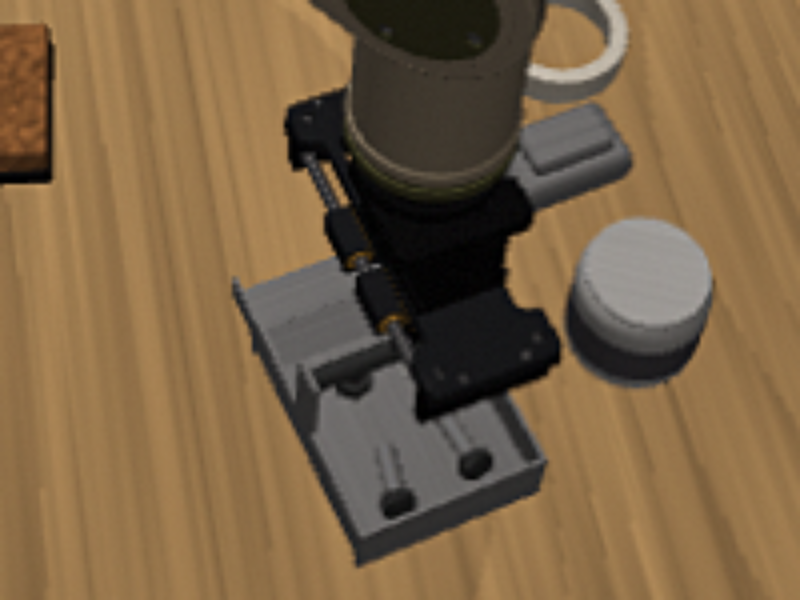

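The fingers hadn't finished closing (35 mm) before I lifted; pictures show the tray undisturbed. Reopening partway, going back down, and waiting for the full close.

```bash
python3 -m inch '[{"translation":[0,0,0],"spin":0},{"translation":[0,0,0],"spin":0},{"translation":[0,0,0],"spin":0},{"translation":[0,0,0],"spin":0},{"translation":[0,0,0],"spin":0},{"translation":[0,0,0],"spin":0}]' 0.4 20
python3 - <<'E'
from h import *
go([.584,-.265,.092],102.6)
E
```

```text
time: 6.28
ee_pos: [0.583, -0.2656, 0.1217]
eef_rot: [-0.076, 0.701, 0.077, 0.705]
ft_force: [0.4, 0.1, 1.1]
width: 0.0499
t 6.28 pos [ 0.583  -0.2656  0.1217] toolx [ 0.0061  0.0025 -1.    ] yaw 102.45 | delta cm [2.97 0.03 0.09] spin -0.15 w 0.0499 F [0.3948 0.0627 1.1064]
```

```bash
python3 -m inch '[{"translation":[1.5,0,0.1],"spin":0},{"translation":[1.5,0,0],"spin":0},{"translation":[0,0,0],"spin":0}]'
python3 - <<'E'
from h import *
go([.584,-.265,.092],102.6)
E
```

```text
time: 6.65
ee_pos: [0.5838, -0.2649, 0.0887]
eef_rot: [-0.076, 0.701, 0.078, 0.705]
ft_force: [-0.5, -0.0, 1.3]
width: 0.0519
t 6.65 pos [ 0.5838 -0.2649  0.0887] toolx [ 0.005   0.0029 -1.    ] yaw 102.46 | delta cm [-0.33 -0.01  0.02] spin -0.14 w 0.0519 F [-0.4519 -0.0276  1.3043]
```

```bash
python3 -m inch '[{"translation":[-0.4,0,0],"spin":0},{"translation":[0,0,0],"spin":0},{"translation":[0,0,0],"spin":0},{"translation":[0,0,0],"spin":0},{"translation":[0,0,0],"spin":0},{"translation":[0,0,0],"spin":0},{"translation":[0,0,0],"spin":0}]' 1 20
python3 - <<'E'
from h import *
go([.584,-.265,.21],102.6)
E
```

```text
time: 7.52
ee_pos: [0.5843, -0.2653, 0.0939]
eef_rot: [-0.076, 0.701, 0.077, 0.705]
ft_force: [0.6, -0.1, -0.1]
width: 0.0133
t 7.53 pos [ 0.5843 -0.2653  0.0939] toolx [ 0.0063  0.0023 -1.    ] yaw 102.47 | delta cm [-11.61   0.05   0.06] spin -0.13 w 0.0133 F [ 0.5518 -0.1405 -0.0672]
```

```bash
python3 -m inch '[{"translation":[-1.5,0,0],"spin":0},{"translation":[-2,0,0],"spin":0},{"translation":[-2,0,0],"spin":0},{"translation":[-2,0,0],"spin":0},{"translation":[-2,0,0],"spin":0},{"translation":[-2,0,0],"spin":0},{"translation":[-1.5,0,0],"spin":0},{"translation":[0,0,0],"spin":0},{"translation":[0,0,0],"spin":0}]' 1 25
python3 - <<'E'
from h import *
go([.58,.09,.23],86)
s=r.read_state(); im=optics.camera("wrist"); cv2.imwrite("pics/w4.png",im[:,:,::-1])
cv2.imwrite("pics/s4.png",cv2.resize(optics.camera("side")[200:350,200:400,::-1],None,fx=4,fy=4))
E
```

```text
time: 8.65
ee_pos: [0.5816, -0.2654, 0.2337]
eef_rot: [-0.075, 0.701, 0.077, 0.705]
ft_force: [1.4, 0.0, -6.4]
width: 0.0128
t 8.65 pos [ 0.5816 -0.2654  0.2337] toolx [ 0.005   0.0033 -1.    ] yaw 102.38 | delta cm [ 0.49 34.75  7.45] spin 16.38 w 0.0128 F [ 1.4348  0.028  -6.4332]
```

View pics/w4.png

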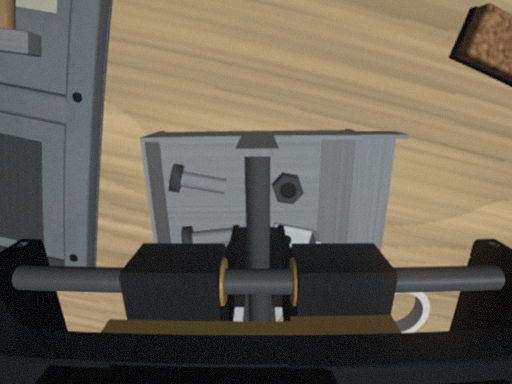

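View pics/s4.png

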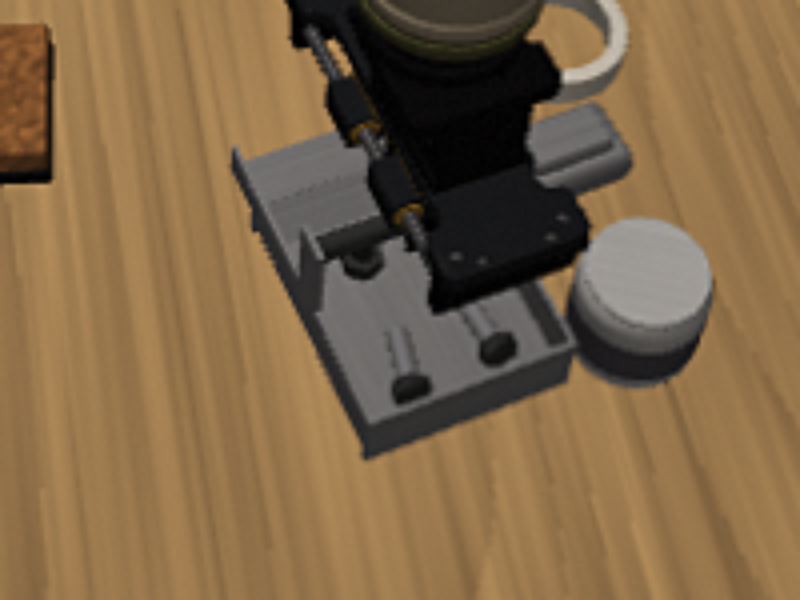

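Lifted level, 6.4 N load, all four fasteners inside. Carrying it toward the bin.

```bash
python3 -m inch '[{"translation":[0,1,0.2],"spin":0},{"translation":[0,2,0.4],"spin":1},{"translation":[0,2.7,0.6],"spin":1.5},{"translation":[0,2.7,0.6],"spin":1.5},{"translation":[0,2.7,0.5],"spin":1.5},{"translation":[0,2.7,0.4],"spin":1.5},{"translation":[0,2.7,0.2],"spin":1.5},{"translation":[0,2.7,0.1],"spin":1.5},{"translation":[0,2.7,0],"spin":1.5},{"translation":[0,2.7,0],"spin":1.5},{"translation":[0,2,0],"spin":1.5},{"translation":[0,1.2,0],"spin":1.5},{"translation":[0,0.6,0],"spin":0},{"translation":[0,0,0],"spin":0}]'
python3 - <<'E'
from h import *
go([.582,.083,.23],86)
E
```

```text
time: 10.5
ee_pos: [0.5785, 0.0409, 0.2282]
eef_rot: [0.025, 0.709, -0.021, 0.704]
ft_force: [0.4, -0.8, -5.8]
width: 0.0132
t 10.5 pos [0.5785 0.0409 0.2282] toolx [-0.0063  0.0062 -1.    ] yaw 86.26 | delta cm [-0.16  4.23  0.07] spin 0.26 w 0.0132 F [ 0.4444 -0.7897 -5.8274]
```

```bash
python3 -m inch '[{"translation":[0,1.2,0.1],"spin":0.3},{"translation":[0,1.5,0],"spin":0},{"translation":[0,1,0],"spin":0},{"translation":[0,0,0],"spin":0},{"translation":[0,0,0],"spin":0}]'
python3 - <<'E'
from h import *
go([.582,.083,.175],86)
s=r.read_state()
cv2.imwrite("pics/s5.png",cv2.resize(optics.camera("side")[60:240,180:360,::-1],None,fx=3.3,fy=3.3,interpolation=cv2.INTER_CUBIC))
cv2.imwrite("pics/t5.png",cv2.resize(optics.camera("top")[100:230,150:320,::-1],None,fx=4,fy=4,interpolation=cv2.INTER_CUBIC))
cv2.imwrite("pics/w5.png",optics.camera("wrist")[:,:,::-1])
E
```

```text
time: 11.12
ee_pos: [0.5823, 0.0794, 0.2282]
eef_rot: [0.027, 0.709, -0.023, 0.704]
ft_force: [-0.0, -0.4, -5.9]
width: 0.0129
t 11.12 pos [0.5823 0.0794 0.2282] toolx [-0.0065  0.0057 -1.    ] yaw 85.91 | delta cm [ 5.33  0.33 -0.02] spin -0.09 w 0.0129 F [-0.0178 -0.3704 -5.8519]
```

View pics/s5.png

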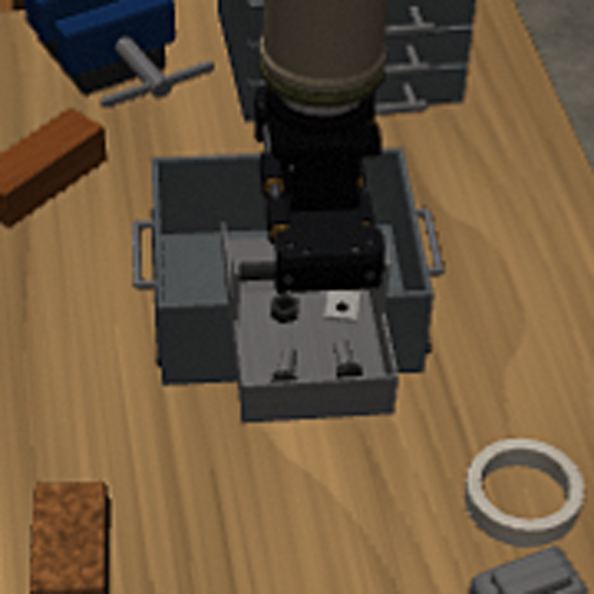

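View pics/t5.png

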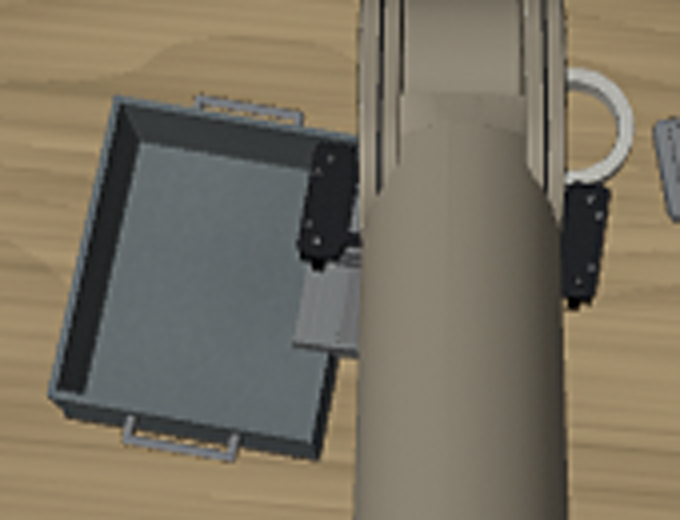

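View pics/w5.png

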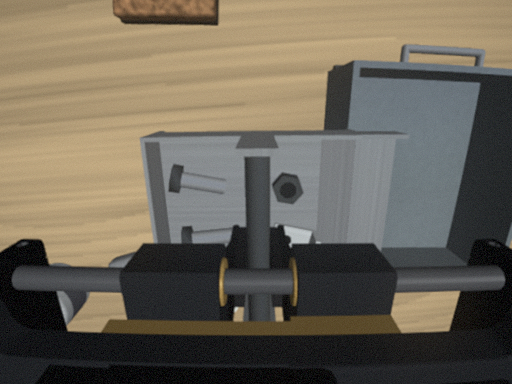

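```bash
cat >> h.py <<'E'
def tray(pt,yaw,bar,tilt=0):
    "tray-axes point -> world given bar centre, yaw, forward tilt (deg)"
    q=R.from_euler('ZY',[yaw,tilt],degrees=True)
    return np.array(bar)+q.apply(np.array(pt)-np.array([0,0,.085]))
E
python3 - <<'E'
from h import *
bar=[.5823,.0795,.2202]
for t in (-4,0,4):
  print(t,proj("top",tray([.105,.06,.021],85.9,bar,t)),proj("side",tray([-.08,.06,0],85.9,bar,t)),proj("side",tray([-.08,-.06,0],85.9,bar,t)),proj("side",tray([-.08,-.06,.043],85.9,bar,t)),proj("side",tray([-.08,-.06,.056],85.9,bar,t)))
  print(tray([.075,0,.018],85.9,bar,t))
E
```

```text
-4 [221.5834 184.6898] [253.0819 187.137 ] [299.1458 184.2441] [300.5228 174.0122] [300.9542 170.803 ]
[0.588  0.1588 0.1586]
0 [223.2529 185.4762] [253.2703 187.5823] [299.6342 184.667 ] [300.8632 173.4675] [301.2473 169.9613]
[0.5877 0.1543 0.1532]
4 [225.0707 186.2581] [253.4485 187.8116] [300.1187 184.8751] [301.1903 172.7472] [301.5243 168.958 ]
[0.5873 0.1495 0.1481]
```

Tray level within about 1° (lip corner at top (223,186), back corners side (253,187.6),(299.7,174) match the model at 0 tilt). Hook predicted at y=0.154; moving to y≈0.158 and descending partway.

```bash
python3 -m inch '[{"translation":[1,0.3,0],"spin":0},{"translation":[1.2,0,0],"spin":0},{"translation":[1,0,0],"spin":0},{"translation":[0,0,0],"spin":0}]'
python3 - <<'E'
from h import *
go([.582,.083,.175],86)
E
```

```text
time: 11.78
ee_pos: [0.5818, 0.082, 0.1931]
eef_rot: [0.028, 0.709, -0.024, 0.704]
ft_force: [0.2, 0.3, -6.3]
width: 0.013
t 11.78 pos [0.5818 0.082  0.1931] toolx [-0.0079  0.0054 -1.    ] yaw 85.83 | delta cm [1.81 0.1  0.03] spin -0.17 w 0.013 F [ 0.169   0.2519 -6.2586]
```

```bash
python3 -m inch '[{"translation":[0.8,0.1,0],"spin":0},{"translation":[0.5,0,0],"spin":0},{"translation":[0,0,0],"spin":0}]'
python3 - <<'E'
from h import *
go([.582,.083,.175],86)
cv2.imwrite("pics/s6.png",cv2.resize(optics.camera("side")[100:200,220:320,::-1],None,fx=6,fy=6,interpolation=cv2.INTER_CUBIC))
E
```

```text
time: 12.15
ee_pos: [0.582, 0.0831, 0.1794]
eef_rot: [0.028, 0.709, -0.024, 0.704]
ft_force: [-0.2, 0.0, -5.8]
width: 0.0129
t 12.15 pos [0.582  0.0831 0.1794] toolx [-0.0075  0.0055 -1.    ] yaw 85.83 | delta cm [ 0.44 -0.01  0.01] spin -0.17 w 0.0129 F [-0.1623  0.0015 -5.7811]
```

View pics/s6.png

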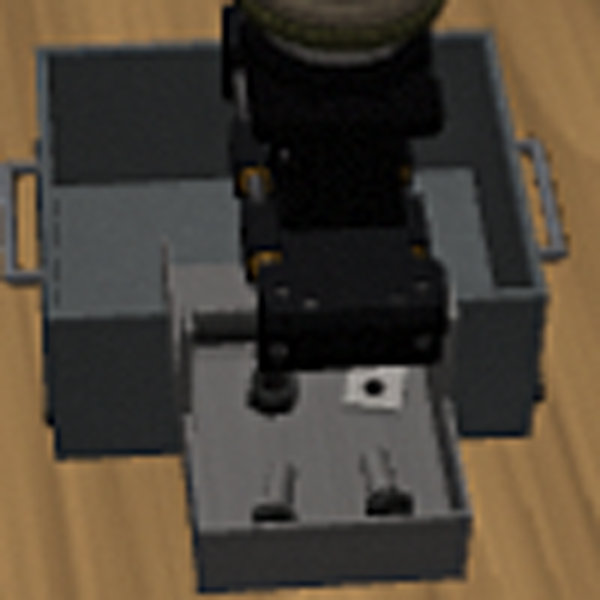

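```bash
python3 -m inch '[{"translation":[0.5,0,0],"spin":0},{"translation":[0,0,0],"spin":0}]'; python3 -c "
from h import *
go([.582,.083,.172],86)"
```

```text
time: 12.45
ee_pos: [0.5824, 0.0832, 0.1749]
eef_rot: [0.028, 0.709, -0.024, 0.704]
ft_force: [0.4, 0.1, -5.6]
width: 0.013
t 12.45 pos [0.5824 0.0832 0.1749] toolx [-0.0061  0.006  -1.    ] yaw 85.83 | delta cm [ 0.29 -0.02 -0.04] spin -0.17 w 0.013 F [ 0.3862  0.0831 -5.5611]
```

```bash
python3 -m inch '[{"translation":[0.4,0,0],"spin":0},{"translation":[0,0,0],"spin":0}]'; python3 -c "
from h import *
go([.582,.083,.172],86)"
```

```text
time: 12.7
ee_pos: [0.5828, 0.0826, 0.1714]
eef_rot: [0.028, 0.708, -0.024, 0.705]
ft_force: [-0.6, -0.1, -3.6]
width: 0.0132
t 12.7 pos [0.5828 0.0826 0.1714] toolx [-0.005   0.0059 -1.    ] yaw 85.79 | delta cm [-0.06  0.03 -0.08] spin -0.21 w 0.0132 F [-0.6478 -0.1187 -3.6006]
```

Contact at TCP z 0.1714 (load fell by 2 N). Sliding forward to seat the flange against the wall.

```bash
python3 -m inch '[{"translation":[0,0.4,0],"spin":0},{"translation":[0,0,0],"spin":0}]'
python3 - <<'E'
from h import *
go([.582,.09,.172],86)
cv2.imwrite("pics/s7.png",cv2.resize(optics.camera("side")[100:200,220:320,::-1],None,fx=6,fy=6,interpolation=cv2.INTER_CUBIC))
cv2.imwrite("pics/w7.png",optics.camera("wrist")[:,:,::-1])
E
```

```text
time: 12.95
ee_pos: [0.5827, 0.0837, 0.1722]
eef_rot: [0.028, 0.709, -0.026, 0.704]
ft_force: [-0.2, -0.1, -4.7]
width: 0.013
t 12.95 pos [0.5827 0.0837 0.1722] toolx [-0.0062  0.0029 -1.    ] yaw 85.64 | delta cm [ 0.03  0.63 -0.12] spin -0.36 w 0.013 F [-0.2406 -0.1176 -4.7418]
```

View pics/w7.png

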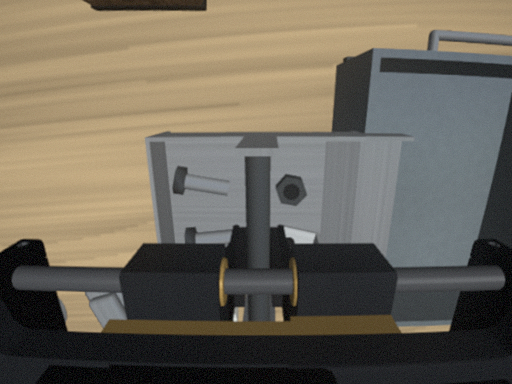

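View pics/s7.png

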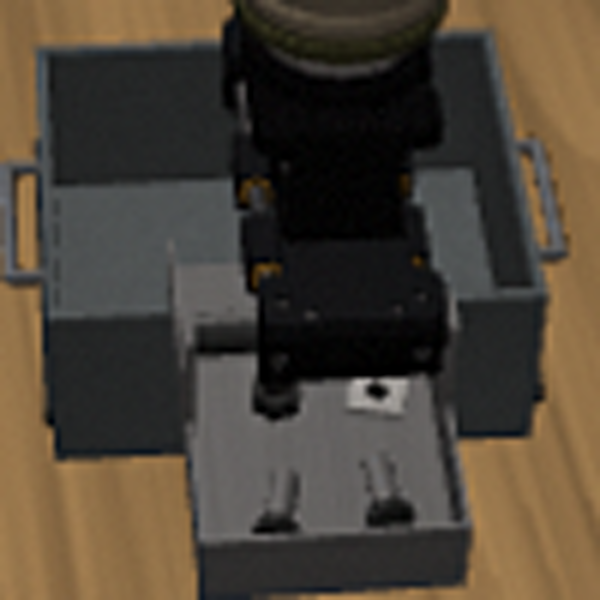

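```bash
python3 -m inch '[{"translation":[0.2,0.6,0],"spin":0},{"translation":[0,0,0],"spin":0}]'
python3 - <<'E'
from h import *
go([.582,.09,.172],86)
E
```

```text
time: 13.3
ee_pos: [0.5825, 0.083, 0.1713]
eef_rot: [0.027, 0.71, -0.03, 0.704]
ft_force: [0.8, 1.5, -5.6]
width: 0.013
t 13.3 pos [0.5825 0.083  0.1713] toolx [-0.0087 -0.0043 -1.    ] yaw 85.32 | delta cm [-0.08  0.69 -0.1 ] spin -0.68 w 0.013 F [ 0.7805  1.5134 -5.5612]
```

```bash
python3 -m inch '[{"translation":[0,0.8,0],"spin":0},{"translation":[0,0,0],"spin":0},{"translation":[0,0,0],"spin":0}]'
python3 - <<'E'
from h import *
go([.582,.09,.172],86); s=r.read_state(); print(np.array(s["torque"]),np.array(s["joint_positions"]))
E
```

```text
time: 13.68
ee_pos: [0.5821, 0.0844, 0.172]
eef_rot: [0.027, 0.71, -0.035, 0.702]
ft_force: [-1.6, -1.7, -2.8]
width: 0.0133
t 13.68 pos [0.5821 0.0844 0.172 ] toolx [-0.0119 -0.0119 -0.9999] yaw 84.98 | delta cm [-0.01  0.56 -0.06] spin -1.02 w 0.0133 F [-1.5836 -1.65   -2.8305]
[-0.4322  0.2735 -0.0443] [-0.6941  0.3367  0.5748  1.6656 -0.1824  1.2096  1.4053]
```

Forward motion is now blocked by the wall at hook y≈0.159, z≈0.10: hooked. Reducing grip so the bar can turn in the pads, and starting the arc about the rim, checking as I go.

```bash
python3 -m inch '[{"translation":[-0.6,0.6,0],"spin":0},{"translation":[-0.6,0.7,0],"spin":0.5},{"translation":[0,0,0],"spin":0}]' 1 14
python3 - <<'E'
from h import *
go([.583,.0974,.185],86)
cv2.imwrite("pics/s8.png",cv2.resize(optics.camera("side")[90:190,220:320,::-1],None,fx=6,fy=6,interpolation=cv2.INTER_CUBIC))
E
```

```text
time: 14.05
ee_pos: [0.5829, 0.0962, 0.1847]
eef_rot: [0.029, 0.711, -0.04, 0.702]
ft_force: [-1.8, -2.7, -4.6]
width: 0.0136
t 14.05 pos [0.5829 0.0962 0.1847] toolx [-0.014  -0.0158 -0.9998] yaw 84.41 | delta cm [-0.03  0.12 -0.  ] spin -1.59 w 0.0136 F [-1.829  -2.6823 -4.5979]
```

View pics/s8.png

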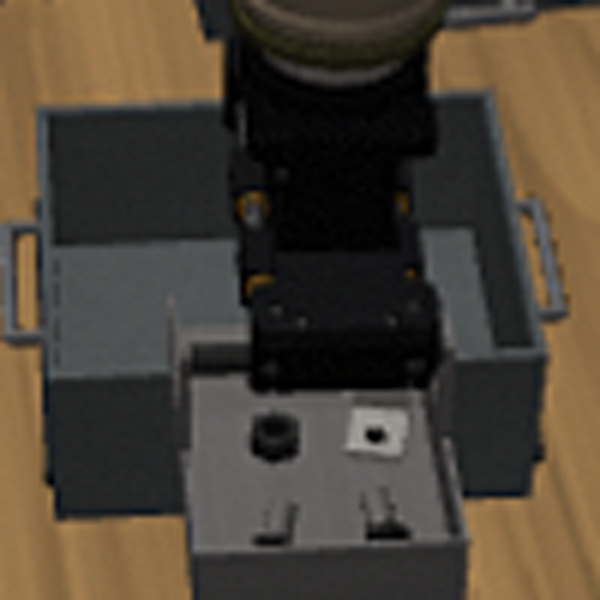

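```bash
python3 -m inch '[{"translation":[-0.5,0.8,0],"spin":-0.5},{"translation":[-0.5,0.8,0],"spin":-0.5},{"translation":[-0.4,0.85,0],"spin":0},{"translation":[-0.4,0.85,0],"spin":0},{"translation":[0,0,0],"spin":0}]'
python3 - <<'E'
from h import *
go([.585,.1295,.2032],86)
cv2.imwrite("pics/s9.png",cv2.resize(optics.camera("side")[80:230,200:350,::-1],None,fx=4,fy=4,interpolation=cv2.INTER_CUBIC))
E
```

```text
time: 14.72
ee_pos: [0.5861, 0.1242, 0.206]
eef_rot: [0.021, 0.711, -0.039, 0.701]
ft_force: [-1.4, -3.0, -4.5]
width: 0.0135
t 14.72 pos [0.5861 0.1242 0.206 ] toolx [-0.0151 -0.0242 -0.9996] yaw 85.15 | delta cm [ 0.27  0.52 -0.15] spin -0.85 w 0.0135 F [-1.3896 -3.0044 -4.487 ]
```

View pics/s9.png

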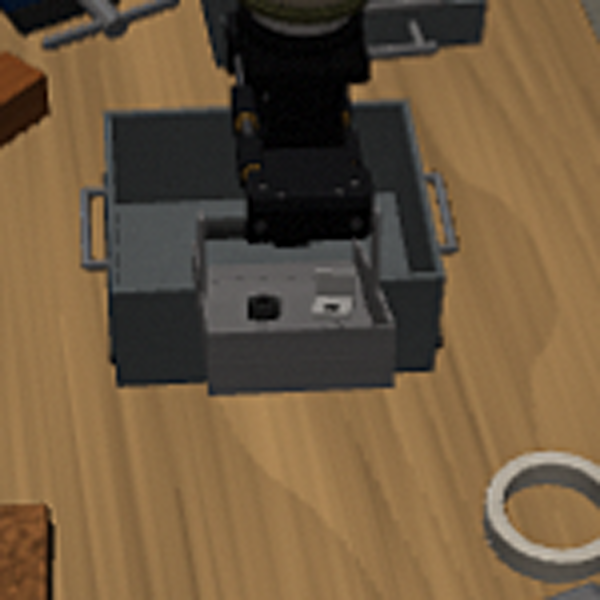

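```bash
cat >> h.py <<'E'
def fit(obs,yaw,x=.586,c=None):
    "obs list (cam,traypt,px): fit bar x,y,z,tilt"
    f=lambda p:np.concatenate([proj(c_,tray(t,yaw,p[:3],p[3]))-np.array(px) for c_,t,px in obs])
    g=lambda p:np.concatenate([f(p),(np.array(p[:3])-c)/.004])
    s=least_squares(g,[*c,20],x_scale=[.01,.01,.01,10]); 
    h=tray([.075,0,.018],yaw,s.x[:3],s.x[3])
    print("bar",s.x[:3],"tilt",s.x[3].round(1),"hook",h,"res",f(s.x).round(1))
E
python3 - <<'E'
from h import *
s=r.read_state();M=R.from_quat(s["eef_rot"]).as_matrix();c=np.array(s["ee_pos"])+.008*M[:,0];print(c)
fit([("side",[-.08,.06,0],(251.8,177.8)),("side",[-.08,-.06,0],(297.8,176.1)),("side",[-.08,.06,.043],(250.8,161.6)),("side",[-.08,-.06,.043],(297.8,160.2))],86,c=c)
E
```

```text
[0.586  0.1237 0.1978]
bar [0.5824 0.1242 0.1973] tilt 24.7 hook [0.5852 0.1644 0.1051] res [-0.2  0.4  0.3 -0.9  0.2  0.9  0.3 -0.5]
```

Fit from corners (252,178),(298,176),(251,162),(298,160): tilt ≈25°, hook at (0.585,0.164,0.105) — still on the rim. Continuing the arc.

```bash
python3 -m inch '[{"translation":[-0.1,0.9,0],"spin":-0.4},{"translation":[-0.1,0.9,0],"spin":0},{"translation":[0,0.9,0],"spin":0},{"translation":[0,0.9,0],"spin":0},{"translation":[0,0,0],"spin":0}]'
python3 - <<'E'
from h import *
go([.586,.169,.209],86)
cv2.imwrite("pics/s10.png",cv2.resize(optics.camera("side")[80:230,200:350,::-1],None,fx=4,fy=4,interpolation=cv2.INTER_CUBIC))
E
```

```text
time: 15.4
ee_pos: [0.5903, 0.1581, 0.2129]
eef_rot: [0.019, 0.71, -0.038, 0.703]
ft_force: [-0.7, -2.9, -3.6]
width: 0.0136
t 15.4 pos [0.5903 0.1581 0.2129] toolx [-0.0117 -0.0255 -0.9996] yaw 85.38 | delta cm [ 0.37  1.06 -0.51] spin -0.62 w 0.0136 F [-0.6701 -2.9221 -3.6227]
```

View pics/s10.png

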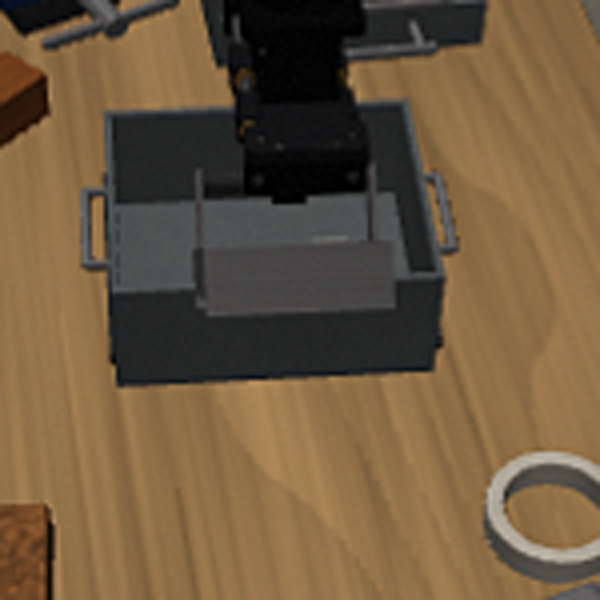

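Run:
```python
from h import *
s=r.read_state();M=R.from_quat(s["eef_rot"]).as_matrix();c=np.array(s["ee_pos"])+.008*M[:,0];print(c)
fit([("side",[-.08,.06,0],(252,158.2)),("side",[-.08,-.06,0],(298,156)),("side",[-.08,.06,.043],(250.4,142.2)),("side",[-.08,-.06,.043],(297.9,139.7))],86,c=c)
```

```text
[0.5902 0.1575 0.2048]
bar [0.5872 0.1589 0.2049] tilt 42.5 hook [0.5879 0.1689 0.1049] res [-0.4  0.7  0.7  0.2  0.2 -0.3 -0.  -0.5]
```

```bash
python3 -m inch '[{"translation":[0.1,0.9,-0.1],"spin":-0.4},{"translation":[0.2,0.9,-0.1],"spin":0},{"translation":[0.2,0.9,0],"spin":0},{"translation":[0.2,0.7,0],"spin":0},{"translation":[0,0,0],"spin":0}]'
python3 - <<'E'
from h import *
go([.588,.192,.205],86)
cv2.imwrite("pics/s11.png",cv2.resize(optics.camera("side")[50:200,200:350,::-1],None,fx=4,fy=4,interpolation=cv2.INTER_CUBIC))
cv2.imwrite("pics/w11.png",optics.camera("wrist")[:,:,::-1])
E
```

```text
time: 16.08
ee_pos: [0.5932, 0.1928, 0.2076]
eef_rot: [0.018, 0.708, -0.035, 0.705]
ft_force: [-0.3, -1.4, 0.9]
width: 0.0134
t 16.07 pos [0.5932 0.1928 0.2076] toolx [-0.0053 -0.0229 -0.9997] yaw 85.72 | delta cm [ 0.26 -0.11 -0.52] spin -0.28 w 0.0134 F [-0.3466 -1.4291  0.8663]
```

View pics/s11.png

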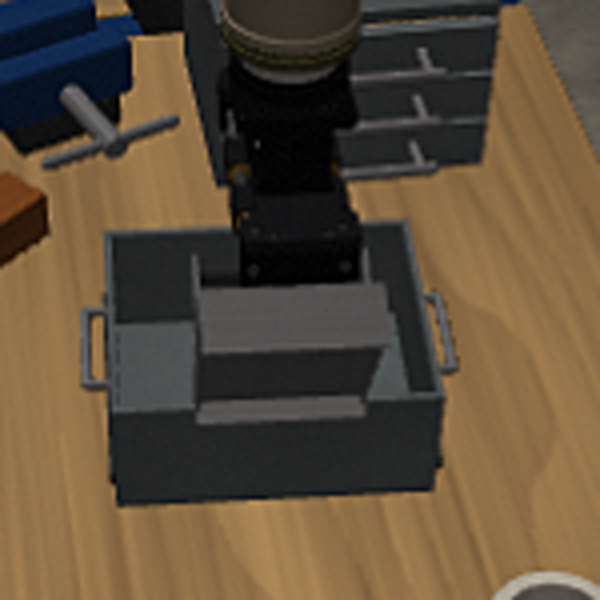

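View pics/w11.png

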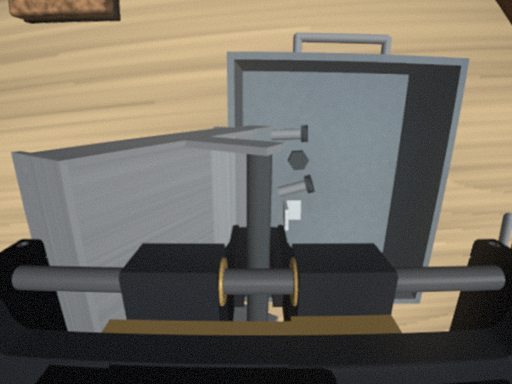

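Run:
```python
from h import *
s=r.read_state();M=R.from_quat(s["eef_rot"]).as_matrix();c=np.array(s["ee_pos"])+.008*M[:,0];print(c)
fit([("side",[-.08,.06,0],(249.4,137.2)),("side",[-.08,-.06,0],(297.2,136)),("side",[-.08,.06,.043],(248.5,122.2)),("side",[-.08,-.06,.043],(296.8,120.9))],86,c=c)
w=cv2.imread("pics/w11.png")[40:310,150:480]; cv2.imwrite("pics/w11c.png",cv2.resize(w,None,fx=2.2,fy=2.2))
```

```text
[0.5931 0.1919 0.1997]
bar [0.5892 0.1917 0.1993] tilt 63.3 hook [0.5874 0.1656 0.1022] res [ 0.9  1.1  0.2 -0.3  0.5  0.1 -1.  -1. ]
```

View pics/w11c.png

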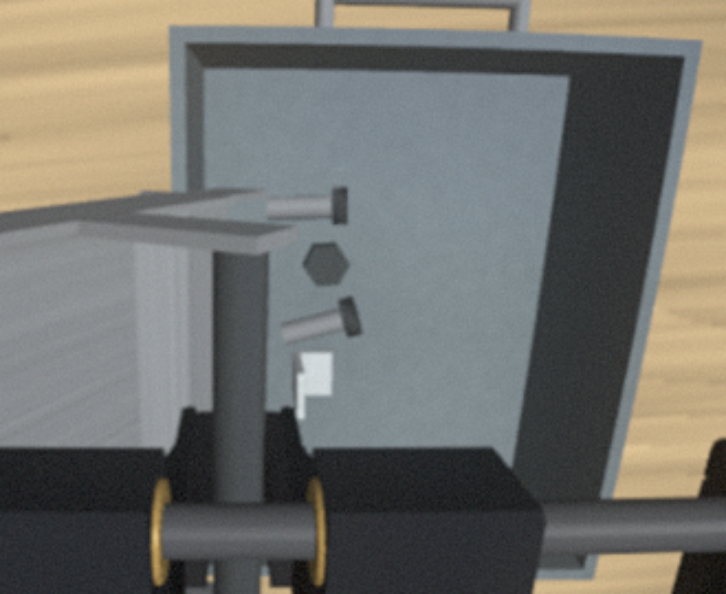

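Wrist view: both bolts (290,133),(295,186), nut (297,160), bracket (293,212) lie on the bin floor and the tray is empty. Fit: tilt 63°, hook on the rim at (0.587,0.166,0.102). Holding with a slight press, then tipping back.

```bash
python3 -m inch '[{"translation":[0.2,0.2,0],"spin":0},{"translation":[0,0,0],"spin":0},{"translation":[0,0,0],"spin":0},{"translation":[0,0,0],"spin":0}]'
python3 - <<'E'
from h import *
go([.588,.158,.210],86)
E
```

```text
time: 16.68
ee_pos: [0.5935, 0.1945, 0.2068]
eef_rot: [0.02, 0.708, -0.034, 0.705]
ft_force: [-1.1, -0.7, 3.0]
width: 0.0133
t 16.68 pos [0.5935 0.1945 0.2068] toolx [-0.0046 -0.0205 -0.9998] yaw 85.65 | delta cm [-0.24 -3.68 -0.27] spin -0.35 w 0.0133 F [-1.1312 -0.6776  3.0283]
```

```bash
python3 -m inch '[{"translation":[-0.2,-0.8,-0.1],"spin":-0.3},{"translation":[-0.2,-0.9,-0.1],"spin":0},{"translation":[-0.1,-0.9,0],"spin":0},{"translation":[0,-0.9,0],"spin":0},{"translation":[0,0,0],"spin":0}]'
python3 - <<'E'
from h import *
go([.588,.127,.203],86)
cv2.imwrite("pics/s12.png",cv2.resize(optics.camera("side")[60:210,200:350,::-1],None,fx=4,fy=4,interpolation=cv2.INTER_CUBIC))
E
```

```text
time: 17.3
ee_pos: [0.5887, 0.1562, 0.2126]
eef_rot: [0.018, 0.708, -0.033, 0.705]
ft_force: [0.8, -0.3, 1.4]
width: 0.0135
t 17.3 pos [0.5887 0.1562 0.2126] toolx [-0.0047 -0.0205 -0.9998] yaw 85.87 | delta cm [ 1.02 -2.9   0.14] spin -0.13 w 0.0135 F [ 0.8483 -0.3009  1.4077]
```

View pics/s12.png

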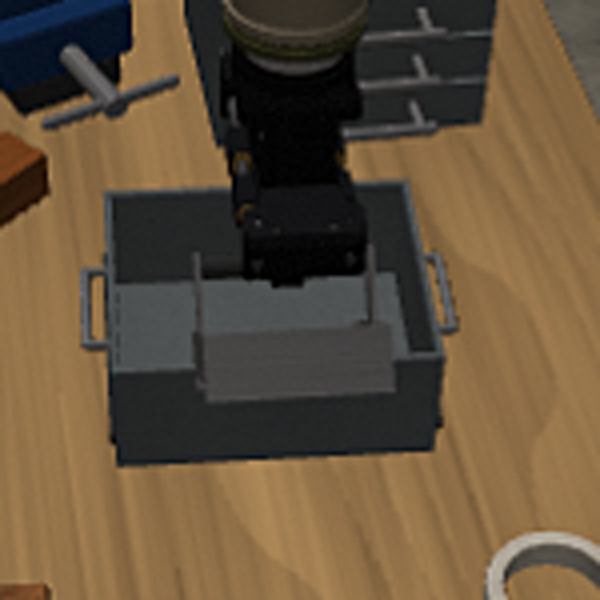

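Side view: tray back at about 42° (matches the outbound picture), still hooked. Continuing back.

```bash
python3 -m inch '[{"translation":[0.2,-0.8,0],"spin":0},{"translation":[0.3,-0.8,0],"spin":0},{"translation":[0.3,-0.8,0],"spin":0},{"translation":[0.4,-0.8,0],"spin":0},{"translation":[0,0,0],"spin":0}]'
python3 - <<'E'
from h import *
go([.587,.1,.187],86)
cv2.imwrite("pics/s13.png",cv2.resize(optics.camera("side")[80:230,200:350,::-1],None,fx=4,fy=4,interpolation=cv2.INTER_CUBIC))
E
```

```text
time: 17.98
ee_pos: [0.5863, 0.1218, 0.2004]
eef_rot: [0.018, 0.708, -0.033, 0.705]
ft_force: [-0.0, -1.9, 0.3]
width: 0.0133
t 17.98 pos [0.5863 0.1218 0.2004] toolx [-0.0045 -0.0211 -0.9998] yaw 85.88 | delta cm [ 1.38 -2.14  0.23] spin -0.12 w 0.0133 F [-0.0411 -1.8566  0.3447]
```

View pics/s13.png

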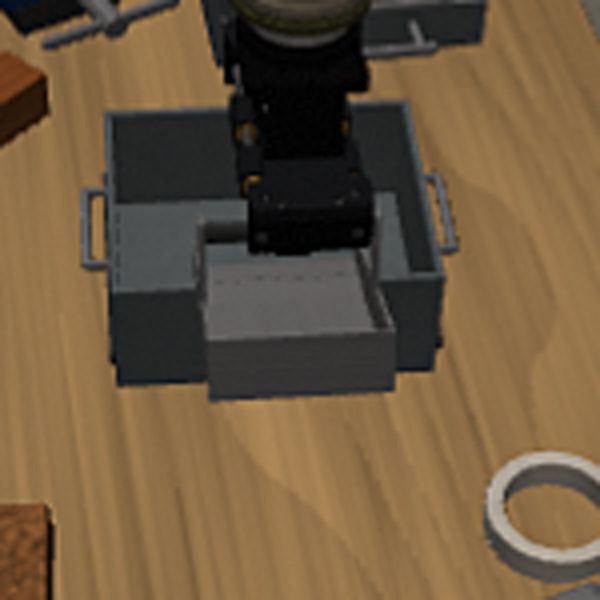

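```bash
python3 -m inch '[{"translation":[0.4,-0.7,0.1],"spin":0},{"translation":[0.5,-0.7,0],"spin":0},{"translation":[0.5,-0.7,0],"spin":0},{"translation":[0,0,0],"spin":0}]'
python3 - <<'E'
from h import *
go([.587,.085,.174],86)
E
```

```text
time: 18.52
ee_pos: [0.5852, 0.0999, 0.1853]
eef_rot: [0.017, 0.708, -0.033, 0.705]
ft_force: [0.9, -2.3, -0.0]
width: 0.0135
t 18.52 pos [0.5852 0.0999 0.1853] toolx [-0.006  -0.0212 -0.9998] yaw 85.95 | delta cm [ 1.16 -1.45  0.29] spin -0.05 w 0.0135 F [ 0.9375 -2.264  -0.0122]
```

```bash
python3 -m inch '[{"translation":[0.5,-0.5,0.1],"spin":0},{"translation":[0.5,-0.5,0],"spin":0},{"translation":[0.2,-0.5,0],"spin":0},{"translation":[0,0,0],"spin":0}]'
python3 - <<'E'
from h import *
go([.587,.085,.174],86)
cv2.imwrite("pics/s14.png",cv2.resize(optics.camera("side")[80:230,200:350,::-1],None,fx=4,fy=4,interpolation=cv2.INTER_CUBIC))
cv2.imwrite("pics/w14.png",optics.camera("wrist")[:,:,::-1])
E
```

```text
time: 19.02
ee_pos: [0.5849, 0.0841, 0.1725]
eef_rot: [0.017, 0.709, -0.032, 0.705]
ft_force: [0.1, -3.1, -0.6]
width: 0.0134
t 19.02 pos [0.5849 0.0841 0.1725] toolx [-0.0064 -0.021  -0.9998] yaw 85.99 | delta cm [-0.15  0.11  0.21] spin -0.01 w 0.0134 F [ 0.1228 -3.1177 -0.555 ]
```

View pics/s14.png

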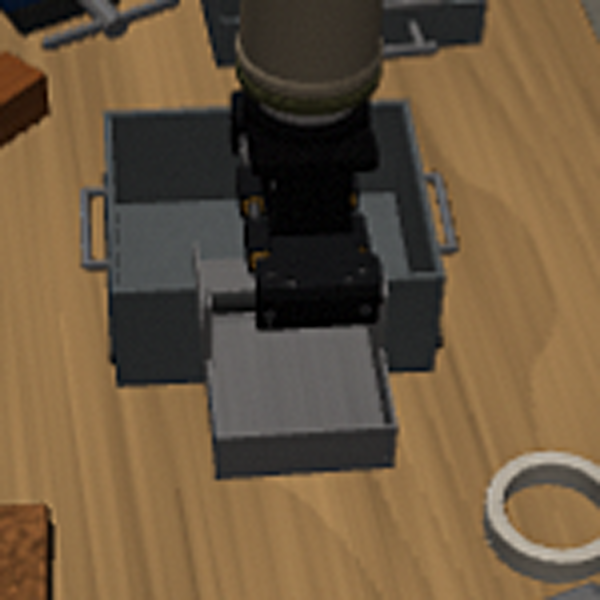

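View pics/w14.png

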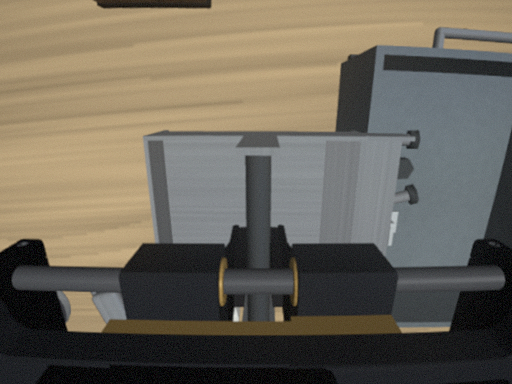

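Tray empty and level; the bolts (412,139),(408,194), nut (405,170), bracket (393,228) show beyond the lip inside the bin. Easing off the wall and lifting straight up.

```bash
python3 -m inch '[{"translation":[0,-0.4,0],"spin":0},{"translation":[-0.6,-0.1,0],"spin":0},{"translation":[-1.2,0,0],"spin":0},{"translation":[-1.5,0,0],"spin":0},{"translation":[-1.5,0,0],"spin":0},{"translation":[-1,0,0],"spin":0},{"translation":[0,0,0],"spin":0}]' 1 25
python3 - <<'E'
from h import *
go([.584,-.265,.23],102.4)
cv2.imwrite("pics/s15.png",cv2.resize(optics.camera("side")[60:240,180:360,::-1],None,fx=3.3,fy=3.3,interpolation=cv2.INTER_CUBIC))
E
```

```text
time: 20.0
ee_pos: [0.5854, 0.0816, 0.2362]
eef_rot: [0.017, 0.708, -0.031, 0.705]
ft_force: [-0.4, 0.4, -4.4]
width: 0.0132
t 20.0 pos [0.5854 0.0816 0.2362] toolx [-0.0044 -0.0195 -0.9998] yaw 86.09 | delta cm [  1.29 -34.57   2.23] spin -16.31 w 0.0132 F [-0.4331  0.421  -4.356 ]
```

View pics/s15.png

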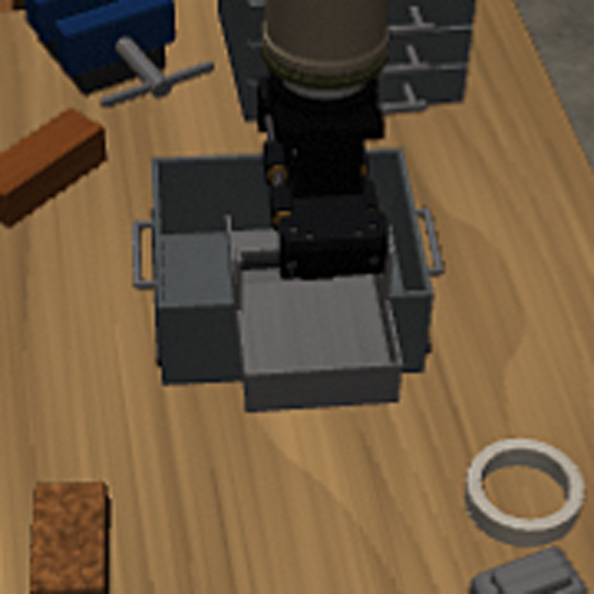

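```bash
python3 -m inch '[{"translation":[0,-1.2,0],"spin":0},{"translation":[0,-2.2,0],"spin":-1.5},{"translation":[0,-2.8,0],"spin":-1.5},{"translation":[0,-2.8,0],"spin":-1.5},{"translation":[0,-2.8,-0.1],"spin":-1.5},{"translation":[0,-2.8,-0.2],"spin":-1.5},{"translation":[0,-2.8,-0.3],"spin":-1.5},{"translation":[0,-2.8,-0.4],"spin":-1.5},{"translation":[0,-2.8,-0.5],"spin":-1.5},{"translation":[0,-2.8,-0.6],"spin":-1.5},{"translation":[0,-2.8,-0.6],"spin":-1.5},{"translation":[0,-2.2,-0.4],"spin":-1.5},{"translation":[0,-1.5,-0.2],"spin":0},{"translation":[0,-0.8,0],"spin":0},{"translation":[0,0,0],"spin":0}]'
python3 - <<'E'
from h import *
go([.584,-.265,.1],102.4)
E
```

```text
time: 21.92
ee_pos: [0.5668, -0.2735, 0.2354]
eef_rot: [-0.085, 0.71, 0.07, 0.695]
ft_force: [-0.1, -0.4, -4.7]
width: 0.0129
t 21.93 pos [ 0.5668 -0.2735  0.2354] toolx [-0.0194 -0.0231 -0.9995] yaw 102.63 | delta cm [13.48  0.7   2.19] spin 0.23 w 0.0129 F [-0.0987 -0.4281 -4.7066]
```

```bash
python3 -m inch '[{"translation":[1.5,0.2,0.6],"spin":0},{"translation":[2,0.2,0.6],"spin":0},{"translation":[2,0.2,0.4],"spin":0},{"translation":[2,0,0],"spin":0},{"translation":[2,0,0],"spin":0},{"translation":[1.5,0,0],"spin":0},{"translation":[0.5,0,0],"spin":0},{"translation":[0,0,0],"spin":0}]'
python3 - <<'E'
from h import *
go([.584,-.265,.0935],102.4)
cv2.imwrite("pics/s16.png",cv2.resize(optics.camera("side")[200:350,200:400,::-1],None,fx=4,fy=4,interpolation=cv2.INTER_CUBIC))
E
```

```text
time: 22.92
ee_pos: [0.5808, -0.2575, 0.1072]
eef_rot: [-0.086, 0.712, 0.075, 0.693]
ft_force: [-0.6, -0.3, -3.7]
width: 0.013
t 22.93 pos [ 0.5808 -0.2575  0.1072] toolx [-0.0246 -0.0187 -0.9995] yaw 103.13 | delta cm [ 1.38 -0.78  0.18] spin 0.73 w 0.013 F [-0.5958 -0.282  -3.7232]
```

View pics/s16.png

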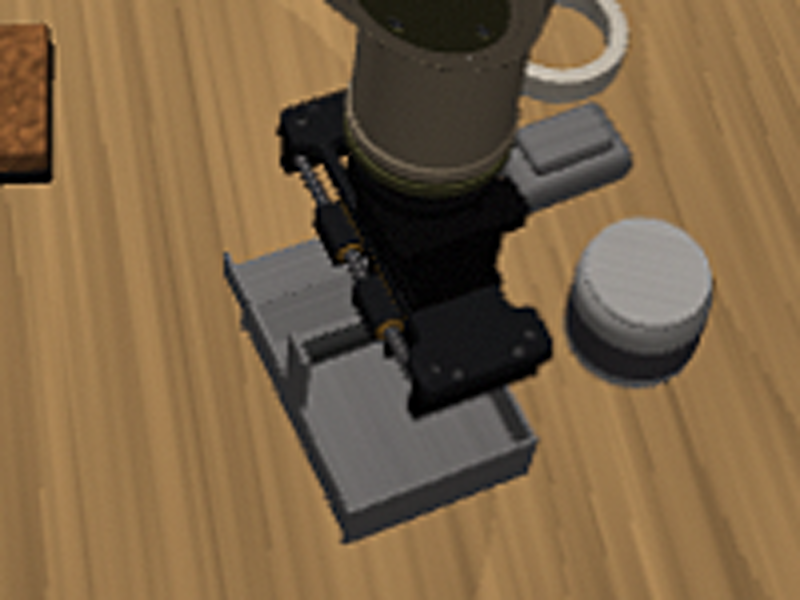

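Tray level, about 13 mm above its old spot, with clear space around it. Lowering slowly.

```bash
python3 -m inch '[{"translation":[0.5,-0.2,0],"spin":0},{"translation":[0.4,-0.2,0],"spin":0},{"translation":[0,0,0],"spin":0}]'; python3 -c "
from h import *
go([.584,-.265,.0935],102.4)"
```

```text
time: 23.35
ee_pos: [0.5825, -0.2625, 0.0995]
eef_rot: [-0.087, 0.711, 0.075, 0.694]
ft_force: [-0.5, 0.0, -4.7]
width: 0.0128
t 23.35 pos [ 0.5825 -0.2625  0.0995] toolx [-0.0216 -0.0195 -0.9996] yaw 103.11 | delta cm [ 0.6  -0.27  0.1 ] spin 0.71 w 0.0128 F [-0.4848  0.0039 -4.7071]
```

```bash
python3 -m inch '[{"translation":[0.5,0,0],"spin":0},{"translation":[0,0,0],"spin":0}]'; python3 -m inch '[{"translation":[0.3,0,0],"spin":0},{"translation":[0,0,0],"spin":0}]'; python3 -c "
from h import *
go([.584,-.265,.0935],102.4)"
```

```text
time: 23.6
ee_pos: [0.5824, -0.2627, 0.0943]
eef_rot: [-0.087, 0.711, 0.075, 0.694]
ft_force: [-1.1, 0.1, -3.2]
width: 0.0135
time: 23.85
ee_pos: [0.5823, -0.263, 0.0918]
eef_rot: [-0.087, 0.711, 0.075, 0.694]
ft_force: [-0.7, 1.6, -0.4]
width: 0.0131
t 23.85 pos [ 0.5823 -0.263   0.0918] toolx [-0.0213 -0.0196 -0.9996] yaw 103.09 | delta cm [-0.17 -0.23  0.12] spin 0.69 w 0.0131 F [-0.6707  1.5848 -0.4339]
```

Weight has come off (−0.4 N): standing on the bench. Opening fully, then checking before lifting away.

```bash
python3 -m inch '[{"translation":[0,0,0],"spin":0},{"translation":[0,0,0],"spin":0},{"translation":[0,0,0],"spin":0},{"translation":[0,0,0],"spin":0},{"translation":[0,0,0],"spin":0},{"translation":[0,0,0],"spin":0},{"translation":[0,0,0],"spin":0},{"translation":[0,0,0],"spin":0},{"translation":[0,0,0],"spin":0}]' 0; python3 -c "
from h import *
go([.584,-.265,.0935],102.4)"
```

```text
time: 24.98
ee_pos: [0.5836, -0.2634, 0.0929]
eef_rot: [-0.087, 0.71, 0.074, 0.695]
ft_force: [-0.4, -0.5, -0.2]
width: 0.0857
t 24.98 pos [ 0.5836 -0.2634  0.0929] toolx [-0.0182 -0.0206 -0.9996] yaw 103.11 | delta cm [-0.06 -0.17 -0.  ] spin 0.71 w 0.0857 F [-0.4278 -0.5465 -0.1789]
```

```bash
python3 -m inch '[{"translation":[-2,0,0],"spin":0},{"translation":[-3,0,0],"spin":0},{"translation":[-3,0,0],"spin":0},{"translation":[-3,0,0],"spin":0},{"translation":[-3,0,0],"spin":0},{"translation":[0,0,0],"spin":0}]'; python3 -m inch '[{"translation":[0,0,-4],"spin":0},{"translation":[0,0,-4],"spin":0},{"translation":[0,0,-4],"spin":0},{"translation":[0,0,-3],"spin":0},{"translation":[0,0,0],"spin":0}]'
python3 - <<'E'
from h import *
go([.584,-.265,.0935],102.4)
t=optics.camera("top")[:,:,::-1];s=optics.camera("side")[:,:,::-1]
cv2.imwrite("pics/t17.png",cv2.resize(t[100:270,150:420],None,fx=2.9,fy=2.9,interpolation=cv2.INTER_CUBIC))
cv2.imwrite("pics/s17.png",cv2.resize(s[90:350,170:400],None,fx=2.3,fy=2.3,interpolation=cv2.INTER_CUBIC))
E
```

```text
time: 25.72
ee_pos: [0.5865, -0.2614, 0.2452]
eef_rot: [-0.088, 0.708, 0.073, 0.697]
ft_force: [0.4, -0.4, -0.7]
width: 0.0872
time: 26.35
ee_pos: [0.4353, -0.2963, 0.249]
eef_rot: [-0.087, 0.708, 0.073, 0.697]
ft_force: [0.7, 0.2, 1.3]
width: 0.0872
t 26.35 pos [ 0.4353 -0.2963  0.249 ] toolx [-0.0122 -0.0221 -0.9997] yaw 103.01 | delta cm [15.3  -0.   15.45] spin 0.61 w 0.0872 F [0.6699 0.197  1.274 ]
```

View pics/t17.png

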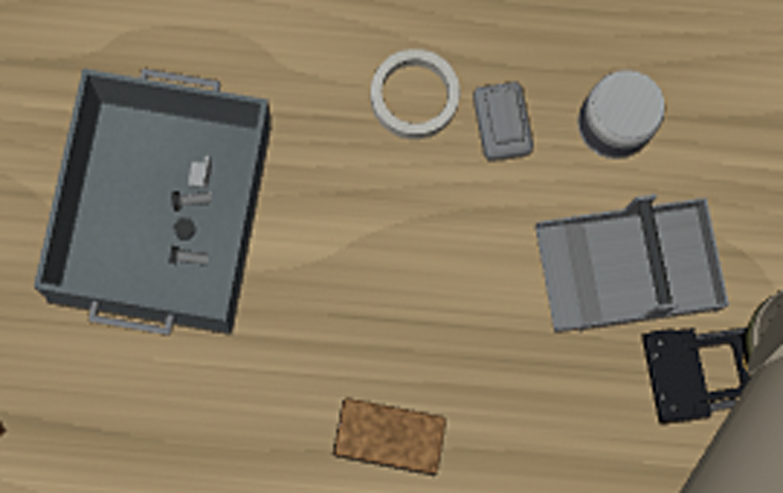

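View pics/s17.png

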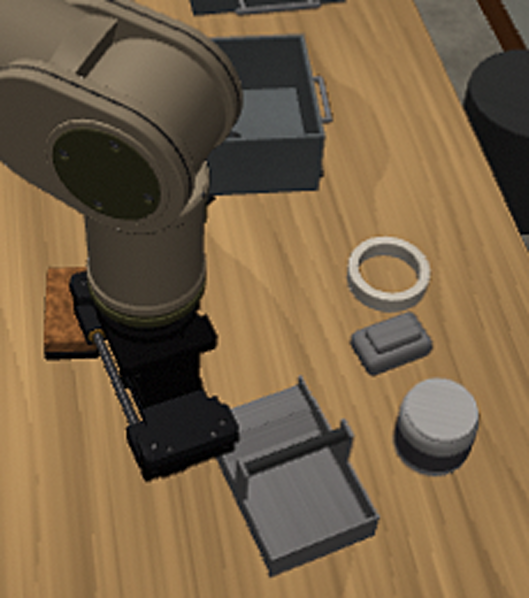

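Top view: bracket (200,170), bolts (190,200) and (188,257) and nut (184,230) all lie on the bin floor; the tray stands upright at (635,265) near its old place, far from the bin and released. Tape, dolly, tin and sanding block are unmoved. Handing in.

```bash
python3 -c "
from bench import close_job
print(close_job())"
```

```text
the job is handed in; nothing more can be done
None
```

I emptied the tray into the scrap bin and handed the job in at about 26.4 s of the 61 s allowed. `close_job` gives no verdict, so the results below are my own checks.

- **Tipping:** I hooked the notch over the near rim and tipped the tray to about 63°, as fitted from its corners in the camera images. At that point the hook was within about 3 mm of the rim and the tray was pressing on the bin. I brought it back level before unhooking.
- **Fasteners:** The last top view shows both bolts, the nut and the bracket on the bin floor.
- **Tray:** It stands upright and released on the bench near its old place, well clear of the bin.
- **Bystanders:** The tape, dolly, tin and sanding block look unmoved. The offcut was outside the last crops; it was in its place in the side view just after unhooking.

Two things went differently than planned:
- **First grasp:** I started lifting before the fingers had fully closed, so I reopened and gripped again. The tray was not disturbed.
- **Small drifts:** The tool ended tilted by about 1.5°, and one descent drifted about 1 cm, which I corrected. The hook position fitted from the images differed from my estimate by about 4 mm, well inside the tolerance.

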